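# Warm the next vial: matching well, matching click

### The arm

A 6-joint arm with a two-finger parallel gripper is mounted at the origin on the work surface. World frame = base frame: x ahead of the robot, y to its left, z up, the work surface at z = 0. Lengths are in mm, angles in rad, forces in N, time in s.
With the tool pointing down it reaches from about 275 to 750 mm from the base axis. Payload 10.2 kg.
Tool frame: the origin (TCP) lies on the centre line of the jaws, within the pads' length; the fingertips stand 19 mm ahead of it and the grasp point (between the pads) is the TCP; z points along the fingers, y is the line along which they close (so a half turn about z gives the same grasp; the last joint's range is limited). The gripper opens to 85 mm and grips with 20 to 120 N. Pads are 22 mm wide; open, the fingers measure 114 mm over their backs; the gripper's body (76 mm by 85 mm) begins 54 mm behind the grasp point. The pads swing forward as they close: fully open they stand 13 mm farther back than shut.
Start: joints at [-1.354, 0.313, 1.498, -0, 1.331, -0.223], TCP at [223.512, -475.051, 250.294] pointing down, gripper open.
Joint ranges: [-2.94, 2.94], [-0.97, 2.17], [0.19, 2.56], [-1.23, 4.37], [0.02, 3.11], [-2.88, 2.88]. Speed limits (rad/s): [2.39, 2.39, 3.01, 3.14, 3.14, 3.14].

### API

Orientations are given as a unit quaternion [w, x, y, z].
In Python, from rig import sense, capture, finish_job, regions_of, mark_of gives the robot as it stands.
- The arm moves only by the tool jog_arm, never from a script. Its argument "series" is text: rows parted by semicolons, each of 7 numbers parted by spaces: the shift along the tool's x, y, z in units of 0.4 m (1.0 is 0.4 m), then the turn, a rotation vector about the tool's x, y, z in units of pi/2 rad (1.0 is pi/2 rad), then the opening, from -1 (shut) to 1 (fully open). A call has 1 to 20 rows; each row is the pose to reach, as a shift and turn from the pose commanded when the call began, along the tool's axes at that moment; what a row does not reach only later rows make up. A row lasts 1/8 s, in which the tool goes at most 62.5 mm and 10.7 degrees, less where a joint would pass 70% of its speed; a pose out of reach is approached as far as the arm can. A call with a number of a shift or a turn outside -1 to 1 is refused whole. A call with a gripper value outside its range is refused whole. The fingers move at their own pace and stop on an object; "grip_force" is the grip in N (left out, the last holds). Time passes only in rows, so rows that repeat a pose let the fingers close. It gives the time, the measured TCP pose, the force, the opening and the grip force at its end, in the units of the state.
- sense(): the state, without advancing time (a new reading comes with each control period).
- capture(name): name is "side" or "top" or "wrist"; returns a dict with "img" (400x640x3 uint8, red, green, blue), "intrinsics" (3x3 intrinsics, pixels), "R" (3x3) and "t" (3): a world point X has camera coordinates R X + t. Camera axes: x right, y down, z forward; pixel columns grow to the right and rows downward; lengths in mm; the calibration is good to about 2 mm. A picture is of the moment at which its call begins. There is no depth.
- finish_job(): hands the job in; it is judged then, once.
Trained networks look in a picture, given as the dict that the camera call returned (one of the last four; its "shot" number tells which), for a name from the list of things; names that differ only in an ending like _2 or _b are one class to them, and where a whole thing is asked for, a point or a joint stands for the part that bears it (a point fixed in the world has none). Each returns a list of dicts, best first, with "confidence" (0 to 1); they miss things now and then, are a little off and sometimes report something else, mostly with a low value. They report only what shows in the picture. A call takes as long as a camera call. They do not tell look-alikes from the thing itself.
- regions_of(label, picture): "region" (400x640 bool, what is visible of it) and "point" ([row, column] in pixels, amid what is visible of it).
- mark_of(label, picture): "point" ([row, column] in pixels: a listed point, or the origin of a listed thing).
The state is a dict: "time_s": time; "joints": joint angles; "dq": joint speeds; "tau": joint torques, N m; "eef_pos": TCP position; "ee_rot": TCP orientation; "force": force on the tool from outside, world axes, zero at the start; "wrist_torque": the same for the moment, N m; "grip_width": opening from 0.0 (shut) to 1.0 (fully open); "grip_force": force on a finger pad.
Only numpy, scipy, OpenCV 4.12 (cv2) and the standard library are available. Lean on these libraries where they do the work, as an engineer would, in place of code of your own. Each camera call takes 0.05 s, during which the arm holds its last target. There are 200 camera calls.

### The job

Take the vial that stands nearest the chute end of the shelf and put it upright, fully down, into the well of the warming block that matches its diameter (the narrowest it fits). Only then turn the dial to that well: one click clockwise from off for each well, counted from the narrowest, and let go with the dial resting in its click. Leave the other vials standing where they are and disturb nothing else.

Things in the scene. Friction and masses are not known exactly. Their poses are not given: they have to be found in the camera images.
- block: Warming block: fixed white box 170 (x) x 250 (y) x 80 mm high. Origin under its centre, front towards -x, z up. In the rear of its flat top (z = 80) is a row of six round blind wells along y at x = 45, wells 1 to 6 from the narrowest (+y end) to the widest (-y end), gaps 8 mm, all 36 mm deep. A click dial stands on the front half, axis at x = -42, y = -40.
- dial (a joint): Black bar knob on the block. Rad, growing clockwise from above. Spring detents every 0.4189 (24 deg): 0 = off (stop), click n = n x 0.4189, to click 7 (stop). Clicks 1 to 6 stand for wells 1 to 6. Released between clicks it snaps to the nearer; a click takes 0.2 N m. Starts at off, click 1 or 2. At off it points to the block's -y (long tick), then swings by -x to +y.
- dial_grip (a point): On the dial's axis, 30 mm above the block's top: where to grip. The grip is a bar 14 mm wide, 46 mm long (along the pointer), from 5 to 39 mm above the block's top, on a disc of 48 mm diameter. The point's y axis lies along the bar, its -y points along the pointer; it turns with the dial.
- dial_pointer (a point): Top of the pointer end of the bar, 23 mm from the dial's axis; a white line marks that half of the bar.
- shelf: Fixed aluminium shelf, 280 (x) x 160 (y) mm, flat top at z = 120. Origin on the table under its centre. From its +x end a steel chute slopes down into a grey open bin (150 x 150 x 65 high, centred at x = 275). Four vials stand on it in a row along x, 68 mm apart (x about 102, 34, -34, -102; y about -36); a dropper bottle stands beside the row at y about 34.
- shelf_end (a point): Middle of the shelf's upper edge where the chute begins (x = +140, z = +120 in the shelf's frame).
- well1 (a point): Centre of the mouth of well 1 (12 mm diameter, 36 mm deep), level with the block's top.
- well2 (a point): Centre of the mouth of well 2 (17 mm diameter, 36 mm deep), level with the block's top.
- well3 (a point): Centre of the mouth of well 3 (22 mm diameter, 36 mm deep), level with the block's top.
- well4 (a point): Centre of the mouth of well 4 (27 mm diameter, 36 mm deep), level with the block's top.
- well5 (a point): Centre of the mouth of well 5 (32 mm diameter, 36 mm deep), level with the block's top.
- well6 (a point): Centre of the mouth of well 6 (37 mm diameter, 36 mm deep), level with the block's top.
- vial_a: Brown glass vial with a black cap of the same width: an upright cylinder 19 mm in diameter, 80 mm tall, about 30 g. Origin at the centre of its underside. Fits well 3 (22 mm). All four vials look alike but for their diameter; which stands where on the shelf varies.
- vial_b: Brown glass vial with a black cap of the same width: an upright cylinder 24 mm in diameter, 80 mm tall, about 30 g. Origin at the centre of its underside. Fits well 4 (27 mm). All four vials look alike but for their diameter; which stands where on the shelf varies.
- vial_c: Brown glass vial with a black cap of the same width: an upright cylinder 29 mm in diameter, 80 mm tall, about 30 g. Origin at the centre of its underside. Fits well 5 (32 mm). All four vials look alike but for their diameter; which stands where on the shelf varies.
- vial_d: Brown glass vial with a black cap of the same width: an upright cylinder 34 mm in diameter, 80 mm tall, about 30 g. Origin at the centre of its underside. Fits well 6 (37 mm). All four vials look alike but for their diameter; which stands where on the shelf varies.
- dropper_bottle: Bystander: small brown dropper bottle standing on the shelf, 31 mm in diameter, 92 mm tall. Origin under its centre.
- rubber_bulb: Bystander: orange rubber bulb standing on the block's top near x = -45, y = +80, 44 mm in diameter, 52 mm tall. Origin under its centre.
- spot_plate: Bystander: white porcelain spot plate lying on the table in front of the block, 90 x 115 x 14 mm. Origin under its centre.
- flask: Bystander: conical glass flask on the table behind the block, 72 mm in diameter at the foot, 102 mm tall. Origin under its centre.
Things that resemble listed ones, but are neither listed nor needed, are in the scene too. What is shaped like the vial_c but green or purple is not meant.

How it is judged (in metres and radians):
On the way, in this order (a step that is already met when the one before it is completed fails the run):
1. a vial stands fully down in its matching well (((horizontal distance between vial_a and well3 below 0.005 m and z of vial_a in the frame of block between 0.038 and 0.048 m and angle between vial_a's own z axis and vertical below 0.12 rad) or (horizontal distance between vial_b and well4 below 0.005 m and z of vial_b in the frame of block between 0.038 and 0.048 m and angle between vial_b's own z axis and vertical below 0.12 rad) or (horizontal distance between vial_c and well5 below 0.005 m and z of vial_c in the frame of block between 0.038 and 0.048 m and angle between vial_c's own z axis and vertical below 0.12 rad) or (horizontal distance between vial_d and well6 below 0.005 m and z of vial_d in the frame of block between 0.038 and 0.048 m and angle between vial_d's own z axis and vertical below 0.12 rad))), for 0.2 s.
2. with the vial in its well, the dial is at that well's click (((horizontal distance between vial_a and well3 below 0.005 m and z of vial_a in the frame of block between 0.038 and 0.048 m and angle between vial_a's own z axis and vertical below 0.12 rad and value of joint dial between 1.1566 and 1.3566 rad) or (horizontal distance between vial_b and well4 below 0.005 m and z of vial_b in the frame of block between 0.038 and 0.048 m and angle between vial_b's own z axis and vertical below 0.12 rad and value of joint dial between 1.5755 and 1.7755 rad) or (horizontal distance between vial_c and well5 below 0.005 m and z of vial_c in the frame of block between 0.038 and 0.048 m and angle between vial_c's own z axis and vertical below 0.12 rad and value of joint dial between 1.9944 and 2.1944 rad) or (horizontal distance between vial_d and well6 below 0.005 m and z of vial_d in the frame of block between 0.038 and 0.048 m and angle between vial_d's own z axis and vertical below 0.12 rad and value of joint dial between 2.4133 and 2.6133 rad))), for 0.2 s.
At the end, for the whole second after the job is handed in: The vial from the chute end stands in its own well (5 mm of its centre, 4 mm of its floor, tilt under 0.12 rad), at rest; the dial rests within 0.1 rad of that well's click; the other three stand on the shelf, moved under 20 mm, tilt under 0.15 rad, none at the chute end (((horizontal distance between vial_a and well3 below 0.005 m and z of vial_a in the frame of block between 0.038 and 0.048 m and angle between vial_a's own z axis and vertical below 0.12 rad and value of joint dial between 1.1566 and 1.3566 rad and x of each of vial_b, vial_c, vial_d in the frame of shelf below 0.07 m and z of each of vial_b, vial_c, vial_d in the frame of shelf above 0.115 m and angle between each of vial_b, vial_c, vial_d's own z axis and vertical below 0.15 rad and distance of each of vial_b, vial_c, vial_d from where it was at the start of the episode below 0.02 m and linear speed of vial_a below 0.02 m/s and velocity of joint dial between -0.1 and 0.1 rad/s) or (horizontal distance between vial_b and well4 below 0.005 m and z of vial_b in the frame of block between 0.038 and 0.048 m and angle between vial_b's own z axis and vertical below 0.12 rad and value of joint dial between 1.5755 and 1.7755 rad and x of each of vial_a, vial_c, vial_d in the frame of shelf below 0.07 m and z of each of vial_a, vial_c, vial_d in the frame of shelf above 0.115 m and angle between each of vial_a, vial_c, vial_d's own z axis and vertical below 0.15 rad and distance of each of vial_a, vial_c, vial_d from where it was at the start of the episode below 0.02 m and linear speed of vial_b below 0.02 m/s and velocity of joint dial between -0.1 and 0.1 rad/s) or (horizontal distance between vial_c and well5 below 0.005 m and z of vial_c in the frame of block between 0.038 and 0.048 m and angle between vial_c's own z axis and vertical below 0.12 rad and value of joint dial between 1.9944 and 2.1944 rad and x of each of vial_a, vial_b, vial_d in the frame of shelf below 0.07 m and z of each of vial_a, vial_b, vial_d in the frame of shelf above 0.115 m and angle between each of vial_a, vial_b, vial_d's own z axis and vertical below 0.15 rad and distance of each of vial_a, vial_b, vial_d from where it was at the start of the episode below 0.02 m and linear speed of vial_c below 0.02 m/s and velocity of joint dial between -0.1 and 0.1 rad/s) or (horizontal distance between vial_d and well6 below 0.005 m and z of vial_d in the frame of block between 0.038 and 0.048 m and angle between vial_d's own z axis and vertical below 0.12 rad and value of joint dial between 2.4133 and 2.6133 rad and x of each of vial_a, vial_b, vial_c in the frame of shelf below 0.07 m and z of each of vial_a, vial_b, vial_c in the frame of shelf above 0.115 m and angle between each of vial_a, vial_b, vial_c's own z axis and vertical below 0.15 rad and distance of each of vial_a, vial_b, vial_c from where it was at the start of the episode below 0.02 m and linear speed of vial_d below 0.02 m/s and velocity of joint dial between -0.1 and 0.1 rad/s))); the robot touches nothing.
It fails at once if the dropper bottle is pushed more than 25 mm or knocked over (distance of dropper_bottle from where it was at the start of the episode above 0.025 m or angle between dropper_bottle's own z axis and vertical above 0.5 rad).
It fails at once if the rubber bulb is pushed more than 25 mm or knocked over (distance of rubber_bulb from where it was at the start of the episode above 0.025 m or angle between rubber_bulb's own z axis and vertical above 0.5 rad).
It fails at once if the spot plate is pushed more than 25 mm or knocked over (distance of spot_plate from where it was at the start of the episode above 0.025 m or angle between spot_plate's own z axis and vertical above 0.5 rad).
It fails at once if the flask is pushed more than 25 mm or knocked over (distance of flask from where it was at the start of the episode above 0.025 m or angle between flask's own z axis and vertical above 0.5 rad).
It fails at once if the dial is turned on to click 3 or beyond while no vial stands in its matching well (value of joint dial above 1.13 rad and not ((horizontal distance between vial_a and well3 below 0.005 m and z of vial_a in the frame of block between 0.038 and 0.048 m and angle between vial_a's own z axis and vertical below 0.12 rad) or (horizontal distance between vial_b and well4 below 0.005 m and z of vial_b in the frame of block between 0.038 and 0.048 m and angle between vial_b's own z axis and vertical below 0.12 rad) or (horizontal distance between vial_c and well5 below 0.005 m and z of vial_c in the frame of block between 0.038 and 0.048 m and angle between vial_c's own z axis and vertical below 0.12 rad) or (horizontal distance between vial_d and well6 below 0.005 m and z of vial_d in the frame of block between 0.038 and 0.048 m and angle between vial_d's own z axis and vertical below 0.12 rad))).
It also fails if it takes over 64 s, if anything falls off the work surface, if the arm or the gripper's body presses on something with over 40 N, if the wrist force passes 120 N, or if a joint passes its speed limit or range.

## Working session

There is one attempt and no reset: what is moved stays moved. The work goes in short steps, Python scripts to look and compute and a tool call to move; the robot and the scene stay as the last step left them, time stands still between calls to the robot, and variables do not carry over. Pictures are saved under pics/ and viewed, at most 10 in all, crops included, and the job is handed in when it is done.

Besides the shell and the picture viewer there is one more tool, called in YAML: its name, and indented under it one key for each argument. jog_arm: Moves the arm, as the interface text tells. Shifts and turns lie within -1 to 1; 1 stands for 0.4 m of shift or pi/2 rad of turn. Its arguments: {"type":"object","properties":{"series":{"type":"string"},"grip_force":{"type":"number"}},"required":["series"]}

```bash
mkdir -p pics
cat > h.py <<'E'
import numpy as np, cv2
from rig import *
def save(p,name,crop=None,s=1):
    im=p["img"][:,:,::-1]
    if crop: r0,r1,c0,c1=crop; im=im[r0:r1,c0:c1]
    cv2.imwrite("pics/"+name,cv2.resize(im,None,fx=s,fy=s,interpolation=cv2.INTER_CUBIC))
def ray(p,rc):
    d=np.linalg.inv(p["intrinsics"])@[rc[1],rc[0],1]; R=np.array(p["R"]); return -R.T@p["t"], R.T@d
def onz(p,rc,z):
    c,d=ray(p,rc); return c+d*(z-c[2])/d[2]
def px(p,X):
    q=p["intrinsics"]@(np.array(p["R"])@X+p["t"]); return q[[1,0]]/q[2]
E
python3 - <<'E'
from h import *
np.set_printoptions(precision=1,suppress=True)
ps={n:capture(n) for n in("side","top","wrist")}
for n,p in ps.items():
    print(n,-np.array(p["R"]).T@p["t"]); save(p,n+"0.png")
Z=dict(well1=80,well2=80,well3=80,well4=80,well5=80,well6=80,dial_grip=110,dial_pointer=119,shelf_end=120,vial_a=120,dropper_bottle=120,rubber_bulb=80,flask=0,spot_plate=0,block=0,shelf=0)
for l,z in Z.items():
    for n in("top","side"):
        for m in mark_of(l,ps[n])[:5]: print(l,n,np.array(m["point"]),round(m["confidence"],2),onz(ps[n],m["point"],z)[:2])
E
```

```text
side [ 462.6 -701.5  778. ]
top [ 306.7  -27.5 1370.8]
wrist [ 291.5 -442.9  373.2]
well1 top [181.9 262.5] 0.94 [567.1 150.4]
well1 top [183.3 242.7] 0.76 [562.8 206.3]
well1 top [176.4 225.7] 0.74 [582.4 255.2]
well1 top [179.  218.9] 0.73 [574.8 274.2]
well1 top [173.2 202.1] 0.72 [591.3 322.8]
well1 side [126.3 319. ] 0.9 [582.8 268.9]
well1 side [120.3 320.2] 0.8 [589.9 298.4]
well1 side [139.9 323.4] 0.78 [587.5 203.3]
well1 side [150.8 319.4] 0.76 [570.6 156.6]
well1 side [132.1 321.7] 0.67 [587.2 240. ]
well2 top [181.9 262.5] 0.94 [567.1 150.4]
well2 top [183.3 242.7] 0.76 [562.8 206.3]
well2 top [176.4 225.7] 0.74 [582.4 255.2]
well2 top [179.  218.9] 0.73 [574.8 274.2]
well2 top [173.2 202.1] 0.72 [591.3 322.8]
well2 side [126.3 319. ] 0.9 [582.8 268.9]
well2 side [120.3 320.2] 0.8 [589.9 298.4]
well2 side [139.9 323.4] 0.78 [587.5 203.3]
well2 side [150.8 319.4] 0.76 [570.6 156.6]
well2 side [132.1 321.7] 0.67 [587.2 240. ]
well3 top [181.9 262.5] 0.94 [567.1 150.4]
well3 top [183.3 242.7] 0.76 [562.8 206.3]
well3 top [176.4 225.7] 0.74 [582.4 255.2]
well3 top [179.  218.
[... 2407 characters left out ...]
ide [289.1 336.4] 0.72 [ 547.5 -299.9]
dropper_bottle side [253.8 285.6] 0.69 [ 458.6 -208.6]
rubber_bulb top [202.6 195.7] 0.68 [506.8 336.7]
rubber_bulb side [278.4 262.7] 0.68 [ 408.8 -234.7]
rubber_bulb side [117.  295.6] 0.61 [518.7 323.7]
flask top [137.  243.9] 0.66 [722.5 222.1]
flask side [154.5 366.9] 0.97 [722.4 221.6]
flask side [133.5 288.4] 0.16 [495.3 352.4]
spot_plate top [247.5 217.2] 0.61 [386.2 289.1]
spot_plate side [144.9 253.1] 0.89 [383.3 306.3]
spot_plate side [300.6 319.9] 0.2 [ 523.6 -250.8]
block top [196.4 235.1] 0.79 [538.7 242.1]
block side [155.5 305.9] 0.89 [540.2 237.3]
shelf top [204.  396.8] 0.81 [ 518.9 -239.2]
shelf side [300.6 318.4] 0.66 [ 520.4 -250.5]
```

View pics/top0.png

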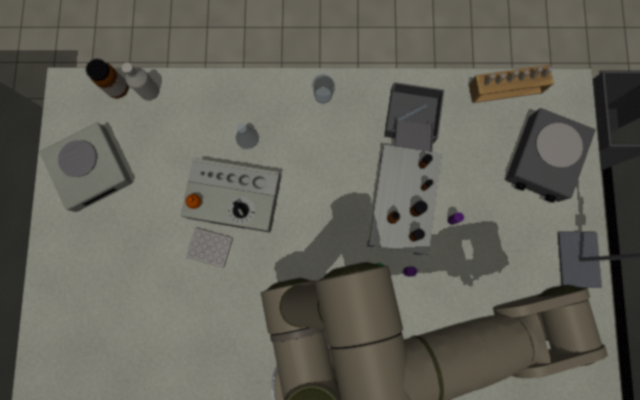

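View pics/side0.png

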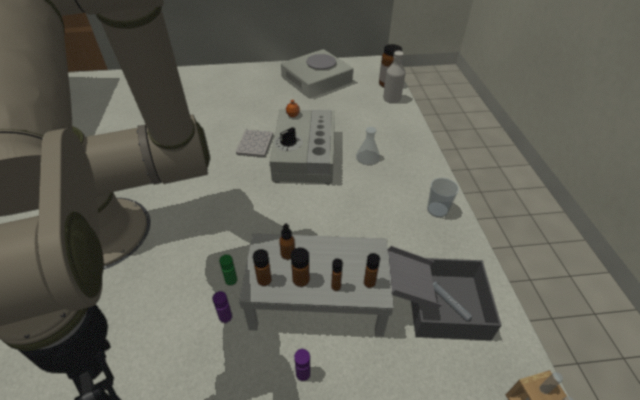

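Pointers: target candidates in the side view are the vials at pixels (col,row) (372,270), (337,275), (301,268) and (263,268). The chute/bin is at (415,275), so (372,270), the one next to it, is meant; green (228,270) and purple (222,307)/(303,365) are decoys. I'll confirm its width with a wrist close-up.

Run:
```python
from h import *
from scipy.spatial.transform import Rotation as Ro
np.set_printoptions(precision=3,suppress=True)
s=sense(); q=s["ee_rot"]; R=Ro.from_quat([q[1],q[2],q[3],q[0]]).as_matrix(); print(R)
p=capture("wrist"); C=-np.array(p["R"]).T@p["t"]; print("cam in tool",R.T@(C-s["eef_pos"]),"\n",np.array(p["R"])@R,p["intrinsics"])
sp=capture("side"); tp=capture("top")
save(sp,"cropside.png",(235,320,220,480),3)
for n,p in(("side",sp),("top",tp)):
  for r in regions_of("vial_a",p)[:8]:
    m=r["region"]; ys,xs=np.where(m); print(n,r["point"],round(r["confidence"],2),xs.min(),xs.max(),ys.min(),ys.max(),m.sum())
```

```text
[[ 0.905  0.426 -0.   ]
 [ 0.426 -0.905  0.   ]
 [-0.    -0.    -1.   ]]
cam in tool [  75.191   -0.07  -123.389] 
 [[ 0.     1.     0.001]
 [-0.955  0.    -0.297]
 [-0.297 -0.001  0.955]] [[339.843   0.    319.392]
 [  0.    339.843 193.114]
 [  0.      0.      1.   ]]
side [365.2, 302.3] 0.92 295 310 349 381 460
side [306.1, 220.6] 0.89 212 232 291 322 438
side [274.2, 335.8] 0.87 330 343 258 291 398
side [267.8, 372.0] 0.87 364 380 253 287 419
side [264.7, 262.0] 0.81 253 271 250 286 524
side [267.5, 300.8] 0.8 290 310 247 287 714
side [268.8, 228.5] 0.64 220 237 255 285 382
top [211.3, 417.7] 0.7 410 426 200 216 201
top [270.5, 406.9] 0.62 402 416 266 276 134
top [184.6, 426.8] 0.56 421 432 179 190 92
top [237.0, 414.3] 0.55 408 424 228 241 157
top [194.8, 233.8] 0.55 181 279 159 231 5285
top [216.9, 456.2] 0.49 448 463 213 223 130
```

View pics/cropside.png

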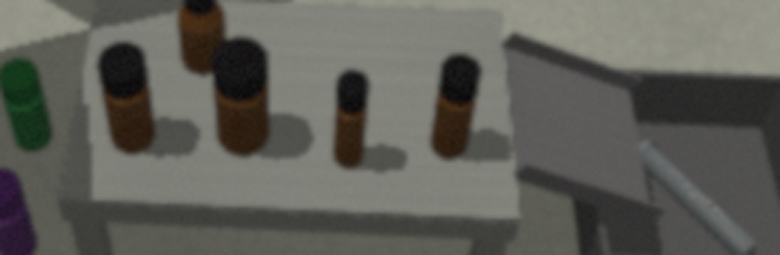

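The crop confirms it: the target (crop (455,105)) is wider than the narrowest one (350,115), and narrower than the left (125,100) and widest (240,95) ones. That fits vial_b (24 mm), so well 4. I'm moving above it for a measured wrist view.

jog_arm:
  series: "0.2 -0.012 -0.2 0 0 0.08 1;0.986 -0.061 -0.224 0 0 0.387 1;0.986 -0.061 -0.224 0 0 0.387 1;0.986 -0.061 -0.224 0 0 0.387 1;0.986 -0.061 -0.224 0 0 0.387 1;0.986 -0.061 -0.224 0 0 0.387 1;0.986 -0.061 -0.224 0 0 0.387 1;0.986 -0.061 -0.224 0 0 0.387 1;0.986 -0.061 -0.224 0 0 0.387 1;0.986 -0.061 -0.224 0 0 0.387 1;0.986 -0.061 -0.224 0 0 0.387 1"

```text
time_s: 3.38
eef_pos: [569.3, -285.8, 340.1]
ee_rot: [0.0, 0.996, -0.085, 0.0]
force: [-0.2, -0.1, 0.6]
grip_width: 1.0
grip_force: 0.0
```

```bash
cat >> h.py <<'E'
from scipy.spatial.transform import Rotation as Ro
np.set_printoptions(precision=2,suppress=True)
def tool():
    s=sense(); q=s["ee_rot"]; return np.array(s["eef_pos"]),Ro.from_quat([q[1],q[2],q[3],q[0]]).as_matrix(),s
def delta(X,yaw_deg=None):
    P,R,s=tool(); d=R.T@(np.array(X)-P)/400
    y=np.degrees(np.arctan2(R[1,0],R[0,0])); t=0 if yaw_deg is None else (y-yaw_deg)/90
    tilt=Ro.from_matrix(R.T@np.array(Ro.from_euler('z',np.radians(y)).as_matrix()@np.diag([1,-1,-1]))).as_rotvec()/(np.pi/2)
    print("pos",P,"yaw",y,"-> shift",np.round(d,4),"turn",round(t,4),"tiltfix",np.round(tilt,4),"t",s["time_s"])
E
python3 - <<'E'
from h import *
p=capture("wrist"); tp=capture("top"); save(p,"w1.png")
delta([0,0,0])
for l,z in(("vial_a",120),("shelf_end",120),("dropper_bottle",120)):
  for m in mark_of(l,p): print(l,np.array(m["point"]),round(m["confidence"],2),onz(p,m["point"],z)[:2])
for r in regions_of("vial_a",p):
    m=r["region"]; ys,xs=np.where(m); print(r["point"],round(r["confidence"],2),cv2.minAreaRect(np.argwhere(m)[:,::-1].astype(np.float32)),[onz(p,r["point"],200)[:2]])
for m in mark_of("dropper_bottle",tp)+mark_of("vial_a",tp): print("top",m["point"],round(m["confidence"],2),onz(tp,m["point"],120)[:2])
E
```

```text
pos [ 569.54 -285.51  340.1 ] yaw -9.683598248755791 -> shift [-1.52 -0.46  0.85] turn 0 tiltfix [ 0. -0. -0.] t 3.475
vial_a [123.7 318. ] 0.97 [ 609.58 -291.41]
vial_a [243.8 321.5] 0.9 [ 479.52 -272.96]
vial_a [183.  332.2] 0.84 [ 546.7 -295.7]
vial_a [293.3 326. ] 0.69 [ 416.15 -267.57]
vial_a [197.4 408.7] 0.61 [ 517.32 -373.35]
shelf_end [ 80.6 287.9] 0.93 [ 654.59 -269.84]
dropper_bottle [266.7 272.9] 0.6 [ 460.66 -213.82]
[335.3, 268.8] 0.94 ((270.8293762207031, 336.7176208496094), (21.705110549926758, 23.085647583007812), 4.39870548248291) [array([ 433.44, -214.79])]
[201.0, 336.5] 0.92 ((331.9422912597656, 199.2115478515625), (43.930015563964844, 21.768890380859375), 78.69007110595703) [array([ 553.53, -297.44])]
[209.7, 416.5] 0.91 ((417.5663757324219, 210.24034118652344), (45.4152717590332, 23.562423706054688), 48.01278305053711) [array([ 534.94, -361.31])]
[327.9, 324.8] 0.89 ((324.5, 325.5), (63.0, 29.0), 90.0) [array([ 432.78, -267.69])]
[130.4, 317.7] 0.87 ((318.0, 131.0), (36.0, 30.0), 90.0) [array([ 612.5, -292. ])]
[265.5, 321.1] 0.81 ((319.5, 263.5), (37.0, 67.0), 0.0) [array([ 497.3 , -275.14])]
[335.2, 340.8] 0.69 ((342.5, 334.5), (17.0, 7.0), 90.0) [array([ 422.23, -281.08])]
top [199.2, 237.8] 0.61 [510.68 210.87]
top [208.1, 237.7] 0.25 [486.21 210.24]
top [221.0, 453.7] 0.54 [ 455.14 -372.27]
top [271.5, 408.3] 0.46 [ 320.08 -247.71]
```

View pics/w1.png

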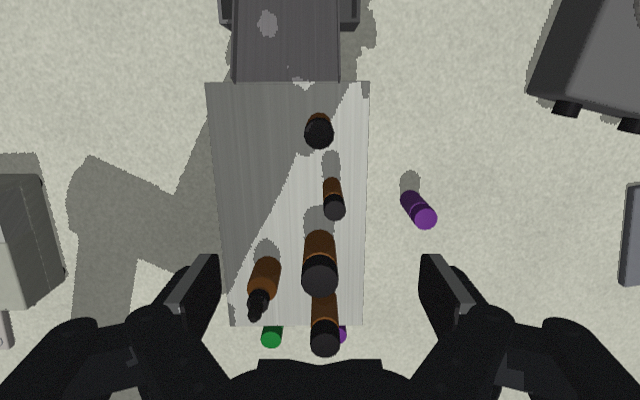

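The wrist view shows the chute at the top, the target vial at (318,130) beside it, and the others at (334,200), (320,270) and (325,335). The cap is about 29 px wide, which is about 23 mm, so it is vial_b.

Run:
```python
from h import *
delta([611,-291.8,182],-9.7)
```

```text
pos [ 569.97 -285.08  339.89] yaw -9.633374132629505 -> shift [ 0.1  -0.    0.39] turn 0.0007 tiltfix [-0.  0. -0.] t 3.775
```

jog_arm:
  series: "0.06 0 0 0 0 0 1;0.104 0 0 0 0 0 1;0.104 0 0.1 0 0 0 1;0.104 0 0.2 0 0 0 1;0.104 0 0.3 0 0 0 1;0.104 0 0.36 0 0 0 1;0.104 0 0.395 0 0 0 1;0.104 0 0.395 0 0 0 1;0.104 0 0.395 0 0 0 -1;0.104 0 0.395 0 0 0 -1;0.104 0 0.395 0 0 0 -1;0.104 0 0.395 0 0 0 -1;0.104 0 0.395 0 0 0 -1;0.104 0 0.395 0 0 0 -1;0.104 0 0.395 0 0 0 -1"
  grip_force: 30

```text
time_s: 5.65
eef_pos: [611.1, -292.1, 182.4]
ee_rot: [0.0, 0.996, -0.084, 0.0]
force: [-0.4, 0.1, 5.0]
grip_width: 0.269
grip_force: 29.4
```

Grip width 0.269×85 ≈ 23 mm, which confirms vial_b (24 mm) and well 4. Lifting and carrying.

jog_arm:
  series: "0 0 -0.06 0 0 0 -1;0 0 -0.15 0 0 0 -1;0 0 -0.25 0 0 0 -1;0 0 -0.345 0 0 0 -1;-0.05 -0.12 -0.345 0 0 0 -1;-0.1 -0.25 -0.345 0 0 0 -1;-0.15 -0.38 -0.345 0 0 0 -1;-0.19 -0.51 -0.345 0 0 0 -1;-0.23 -0.64 -0.345 0 0 0 -1;-0.27 -0.77 -0.345 0 0 0 -1;-0.31 -0.9 -0.345 0 0 0 -1;-0.35 -1 -0.345 0 0 0 -1;-0.35 -1 -0.345 0 0 0 -1;-0.35 -1 -0.345 0 0 0 -1"

```text
time_s: 7.4
eef_pos: [540.0, 125.2, 319.5]
ee_rot: [0.0, 0.996, -0.084, -0.0]
force: [0.3, -0.1, 0.8]
grip_width: 0.269
grip_force: 29.6
```

Run:
```python
from h import *
delta([540,235,310],-8)
```

```text
pos [539.98 125.24 319.52] yaw -9.638716788846068 -> shift [-0.05 -0.27  0.02] turn -0.0182 tiltfix [0. 0. 0.] t 7.4
```

jog_arm:
  series: "-0.02 -0.13 0.02 0 0 -0.01 -1;-0.046 -0.27 0.024 0 0 -0.018 -1;-0.046 -0.27 0.024 0 0 -0.018 -1;-0.046 -0.27 0.024 0 0 -0.018 -1"

```text
time_s: 7.9
eef_pos: [540.3, 234.0, 310.0]
ee_rot: [0.0, 0.998, -0.071, -0.0]
force: [-0.0, 0.3, -0.0]
grip_width: 0.271
grip_force: 29.7
```

Run:
```python
from h import *
p=capture("wrist"); save(p,"w2.png")
delta([0,0,0])
for m in mark_of("well1",p): print(np.array(m["point"]),round(m["confidence"],2),onz(p,m["point"],80)[:2])
for l,z in(("dial_grip",110),("dial_pointer",119),("rubber_bulb",80),("block",0),("flask",0)):
  for m in mark_of(l,p)[:2]: print(l,np.array(m["point"]),round(m["confidence"],2),onz(p,m["point"],z)[:2])
```

```text
pos [540.33 233.75 310.18] yaw -8.12847804743426 -> shift [-1.25  0.77  0.78] turn 0 tiltfix [0. 0. 0.] t 7.95
[125.7 278.7] 0.97 [583.27 269.82]
[125.  227.5] 0.86 [591.35 321.65]
[126.1 386.7] 0.85 [567.3  160.16]
[126.3 345.9] 0.79 [572.98 201.64]
[126.1 308.1] 0.78 [578.64 240.02]
[124.2 248.8] 0.57 [589.07 299.87]
dial_grip [214.7 350.2] 0.96 [487.78 209.58]
dial_pointer [153.7 312.1] 0.59 [556.92 238.3 ]
rubber_bulb [200.1 227.6] 0.71 [511.9  339.41]
block [152.7 312.2] 0.59 [536.28 243.66]
flask [124.6 345.4] 0.6 [565.7  197.11]
```

View pics/w2.png

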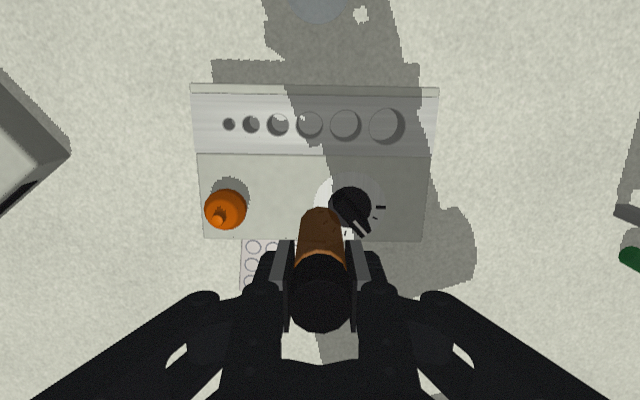

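The wells lie on row ≈125: columns 228, 249, 279, 308 (well 4), 346 and 387. The dial is at (350,210) with its pointer at about (365,232), and the bulb at (225,208). Now I'll fit the row to its known layout, and measure the held vial's bottom edge.

Run:
```python
from h import *
p=capture("wrist"); 
W=np.array([[583.27,269.82],[591.35,321.65],[567.3,160.16],[572.98,201.64],[578.64,240.02],[589.07,299.87]])
L=np.array([[45,37.5],[45,87.5],[45,-75],[45,-32.5],[45,5],[45,65]])
a=L-L.mean(0); b=W-W.mean(0); th=np.arctan2((a[:,0]*b[:,1]-a[:,1]*b[:,0]).sum(),(a*b).sum())
R=np.array([[np.cos(th),-np.sin(th)],[np.sin(th),np.cos(th)]]); t=W.mean(0)-R@L.mean(0)
print("yaw",np.degrees(th),"res",(W-L@R.T-t).round(1).tolist(),"block",t,"w4",R@[45,5]+t,"dial",R@[-42,-40]+t)
# predicted edges of vial & well 4 to check
P,T,s=tool()
an=np.linspace(0,2*np.pi,60)
im=p["img"].copy()
def circ(c,r,z,col):
    pts=np.array([px(p,[c[0]+r*np.cos(q),c[1]+r*np.sin(q),z])[::-1] for q in an]); 
    cv2.polylines(big,[((pts-[200,80])*4+1.5).astype(np.int32)],True,col,1)
big=cv2.resize(im[80:230,200:400],None,fx=4,fy=4,interpolation=cv2.INTER_CUBIC)
for l,r in zip(L,[11,6,18.5,16,13.5,8.5]): circ(R@l+t,r,80,(255,0,0))
circ(P[:2],12,P[2]-62.4,(0,255,0)); circ(R@[-42,-40]+t,24,85,(255,255,0))
cv2.imwrite("pics/ov.png",big[:,:,::-1])
```

```text
yaw -8.678305039924622 res [[-0.6, -1.7], [-0.1, 0.7], [0.4, -0.1], [-0.4, -0.7], [-0.3, 0.6], [1.0, 1.2]] block [533.75 241.23] w4 [578.99 239.39] dial [486.2  208.03]
```

View pics/ov.png

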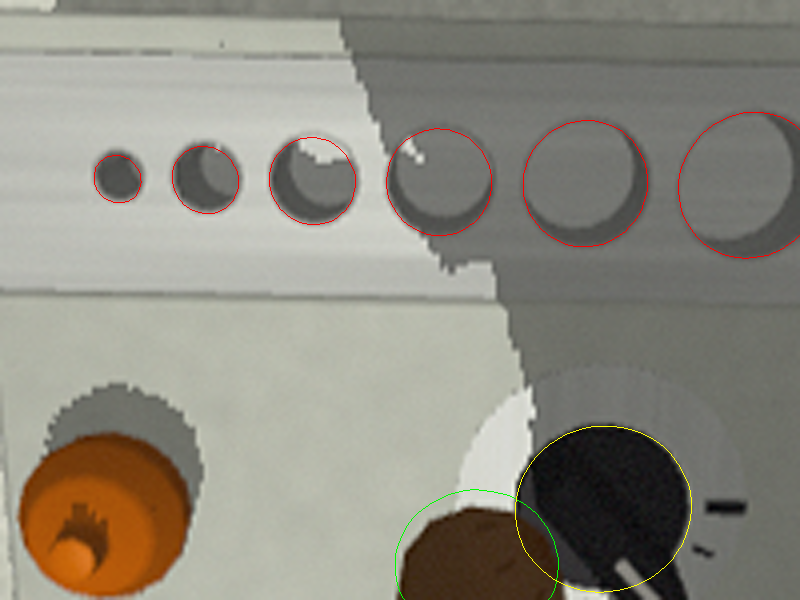

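Run:
```python
from h import *
np.set_printoptions(precision=4)
delta([581.1,239.0,150])
```

```text
pos [539.95   234.8585 310.4076] yaw -8.052799315653024 -> shift [ 0.1004 -0.0247  0.401 ] turn 0 tiltfix [-0.     -0.0001  0.    ] t 8.3
```

jog_arm:
  series: "0.06 -0.015 0.05 0 0 0 -1;0.1 -0.0245 0.1 0 0 0 -1;0.1 -0.0245 0.2 0 0 0 -1;0.1 -0.0245 0.29 0 0 0 -1;0.1 -0.0245 0.36 0 0 0 -1;0.1 -0.0245 0.4 0 0 0 -1;0.1 -0.0245 0.4 0 0 0 -1;0.1 -0.0245 0.4 0 0 0 -1"

```text
time_s: 9.3
eef_pos: [581.4, 239.6, 151.7]
ee_rot: [-0.0, 0.998, -0.07, 0.001]
force: [0.6, -0.4, -0.3]
grip_width: 0.273
grip_force: 29.7
```

```bash
cat > ov.py <<'E'
from h import *
import sys
p=capture("wrist"); P=np.mean([tool()[0] for _ in range(1)],0); print(P)
th=np.radians(-8.68); R=np.array([[np.cos(th),-np.sin(th)],[np.sin(th),np.cos(th)]]); t=np.array([533.75,241.23])
r0,c0,h,w,s=[int(v) for v in sys.argv[1:6]]
an=np.linspace(0,2*np.pi,80)
big=cv2.resize(p["img"][r0:r0+h,c0:c0+w],None,fx=s,fy=s,interpolation=cv2.INTER_CUBIC)
def circ(c,r,z,col):
    pts=np.array([px(p,[c[0]+r*np.cos(q),c[1]+r*np.sin(q),z])[::-1] for q in an])
    cv2.polylines(big,[((pts-[c0,r0])*s+s/2).astype(np.int32)],True,col,1)
for y,r in zip([87.5,65,37.5,5,-32.5,-75],[6,8.5,11,13.5,16,18.5]): circ(R@[45,y]+t,r,80,(255,0,0))
circ(P[:2],12,P[2]-62.4,(0,255,0))
cv2.imwrite("pics/"+sys.argv[6],big[:,:,::-1])
E
python3 ov.py 100 220 150 200 4 ov2.png
```

```text
[581.37 239.56 151.69]
```

View pics/ov2.png

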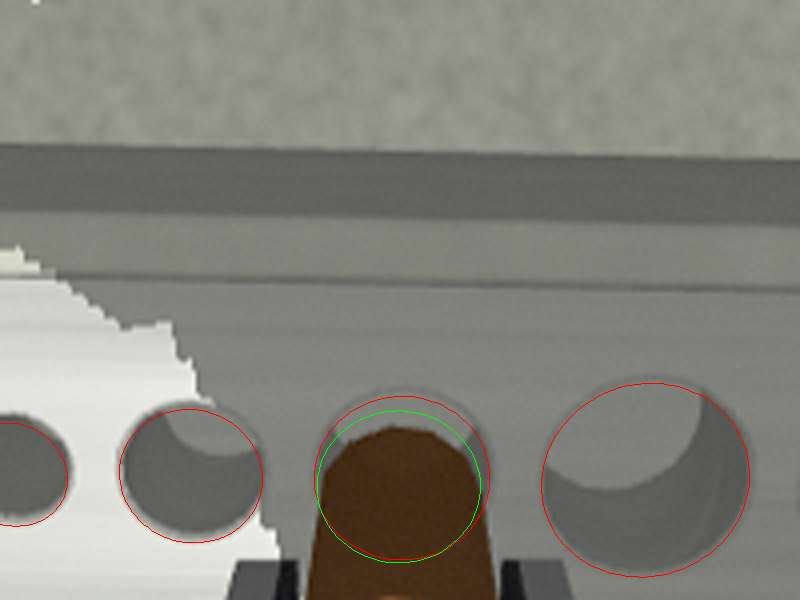

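Compared with the overlay, the wells sit about 1 mm further +x, and the vial bottom about 2.3 mm behind nominal. So I shift +1 mm in tool x and +0.5 mm in tool y, then descend gently.

jog_arm:
  series: "0.0025 0.0012 0 0 0 0 -1;0.0025 0.0012 0.01 0 0 0 -1;0.0025 0.0012 0.02 0 0 0 -1;0.0025 0.0012 0.027 0 0 0 -1;0.0025 0.0012 0.034 0 0 0 -1;0.0025 0.0012 0.034 0 0 0 -1"

```text
time_s: 10.1
eef_pos: [581.6, 238.8, 136.4]
ee_rot: [0.0, 0.998, -0.07, -0.0]
force: [1.0, 0.5, -0.2]
grip_width: 0.271
grip_force: 29.7
```

It is 6 mm inside without contact force; continuing.

jog_arm:
  series: "0 0 0.015 0 0 0 -1;0 0 0.03 0 0 0 -1;0 0 0.045 0 0 0 -1;0 0 0.058 0 0 0 -1;0 0 0.066 0 0 0 -1;0 0 0.071 0 0 0 -1;0 0 0.071 0 0 0 -1"

```text
time_s: 10.98
eef_pos: [581.7, 238.8, 108.3]
ee_rot: [-0.0, 0.998, -0.07, -0.0]
force: [-0.2, -0.5, -0.4]
grip_width: 0.275
grip_force: 29.7
```

jog_arm:
  series: "0 0 0.003 0 0 0 -1;0 0 0.004 0 0 0 -1;0 0 0.004 0 0 0 -0.2;0 0 0.004 0 0 0 0;0 0 0.004 0 0 0 0;0 0 0.004 0 0 0 0;0 0 -0.05 0 0 0 0;0 0 -0.15 0 0 0 0;0 0 -0.25 0 0 0 0;-0.1 0 -0.4 0 0 0 0;-0.2 0 -0.45 0 0 0 0;-0.2 0 -0.45 0 0 0 0;-0.2 0 -0.45 0 0 0 0"

```text
time_s: 12.6
eef_pos: [502.7, 249.9, 287.8]
ee_rot: [0.0, 0.998, -0.07, -0.0]
force: [-0.2, 0.1, -0.3]
grip_width: 0.5
grip_force: 0.0
```

```bash
sed -i 's/^circ(P.*$//' ov.py
cat >> ov.py <<'E'
print("yaw",tool()[1][:2,0])
for l,z in(("vial_a",44),("dial_grip",110),("dial_pointer",119)):
  for m in mark_of(l,p)[:3]: print(l,np.array(m["point"]),round(m["confidence"],2),onz(p,m["point"],z)[:2])
w4=R@[45,5]+t; print("w4",w4,"dial",R@[-42,-40]+t)
circ(w4,12,124,(0,255,0))
D=R@[-42,-40]+t
for n in range(7):
    a=np.radians(-8.68-90)-n*0.4189; e=px(p,[D[0]+23*np.cos(a),D[1]+23*np.sin(a),119])[::-1]
    cv2.circle(big,tuple(((e-[c0,r0])*s+s/2).astype(int)),4,(255,255,0),1)
cv2.imwrite("pics/"+sys.argv[6],big[:,:,::-1])
E
python3 ov.py 90 200 150 200 4 ov3.png
```

```text
[502.91 249.69 287.2 ]
yaw [ 0.99 -0.14]
vial_a [ 84.6 320. ] 0.62 [579.59 238.19]
dial_grip [185.2 365.3] 0.65 [485.91 209.29]
dial_pointer [205.2 382.3] 0.57 [467.62 196.74]
w4 [578.99 239.38] dial [486.19 208.03]
```

View pics/ov3.png

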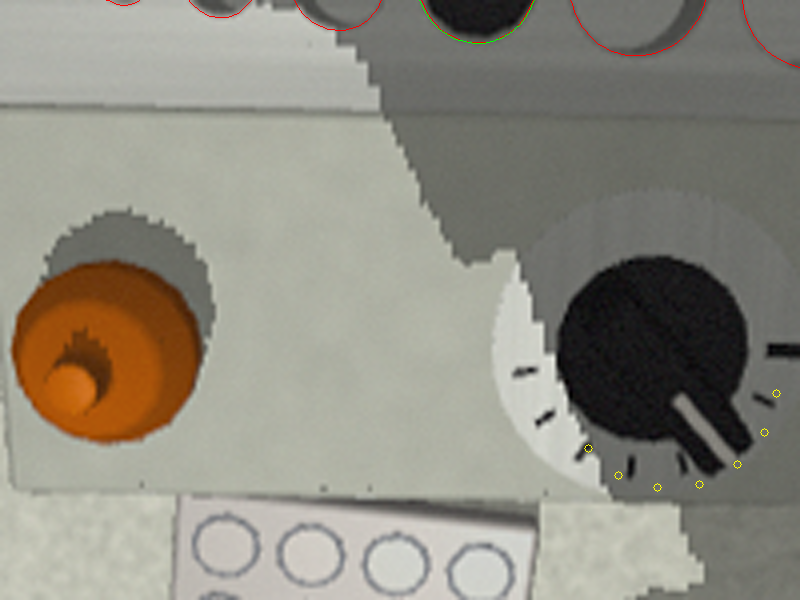

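The vial cap matches the green prediction for a fully seated vial (z=124) in well 4. The dial pointer is at crop (730,455), matching the third dot, click 2. It needs +48° clockwise to click 4. The bar direction puts the gripper yaw at 33.3°.

jog_arm:
  series: "-0.0254 0.108 0.05 0 0 -0.115 0;-0.0254 0.108 0.12 0 0 -0.23 0;-0.0254 0.108 0.2 0 0 -0.345 0;-0.0254 0.108 0.28 0 0 -0.459 0;-0.0254 0.108 0.34 0 0 -0.459 0;-0.0254 0.108 0.34 0 0 -0.459 0;-0.0254 0.108 0.34 0 0 -0.459 0;-0.0254 0.108 0.34 0 0 -0.459 0"

```text
time_s: 13.8
eef_pos: [486.9, 208.7, 153.3]
ee_rot: [0.0, 0.958, 0.286, 0.001]
force: [-0.2, 0.1, -0.2]
grip_width: 0.497
grip_force: 0.0
```

```bash
python3 ov.py 180 220 150 200 4 ov4.png; python3 -c "
from h import *
np.set_printoptions(precision=4)
delta([486.7,208.5,112],33.3)"
```

```text
[486.86 208.67 153.19]
yaw [0.84 0.55]
vial_a [ 55.3 360.6] 0.79 [580.57 239.09]
dial_grip [237.3 320.3] 0.72 [485.98 207.77]
dial_pointer [283.8 314.8] 0.58 [465.37 197.72]
w4 [578.99 239.38] dial [486.19 208.03]
pos [486.5665 208.6755 152.7261] yaw 33.29808309531585 -> shift [-0.      0.0005  0.1018] turn -0.0 tiltfix [ 0.0002 -0.0004 -0.    ] t 14.0
```

View pics/ov4.png

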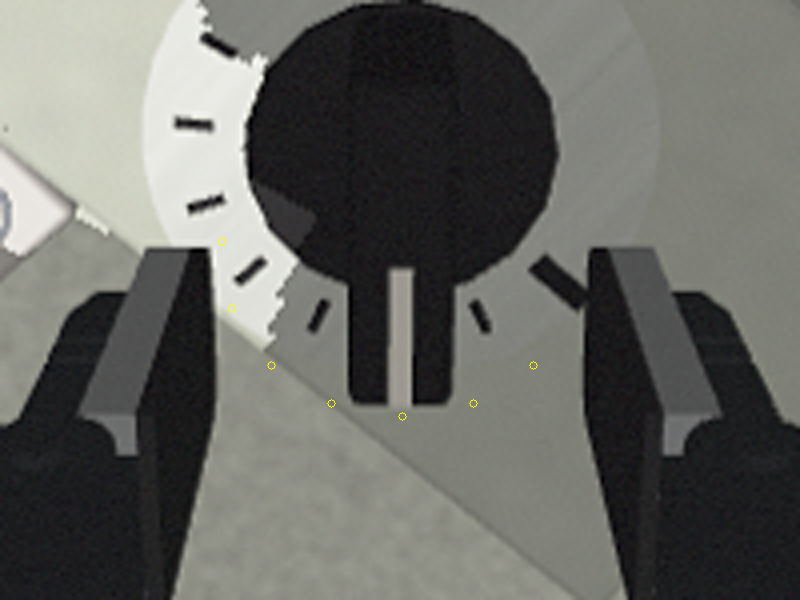

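The bar is centred between the pads and aligned, with the pointer at (400,400) matching click 2. Descend, grip and turn 48° clockwise.

jog_arm:
  series: "0 0 0.05 0 0 0 0;0 0 0.09 0 0 0 0;0 0 0.102 0 0 0 0;0 0 0.102 0 0 0 0;0 0 0.102 0 0 0 -1;0 0 0.102 0 0 0 -1;0 0 0.102 0 0 0 -1;0 0 0.102 0 0 0 -1;0 0 0.102 0 0 0 -1"
  grip_force: 40

```text
time_s: 15.12
eef_pos: [486.9, 208.5, 112.1]
ee_rot: [0.0, 0.958, 0.286, 0.001]
force: [0.4, -2.9, 5.3]
grip_width: 0.155
grip_force: 40.7
```

jog_arm:
  series: "0 0 0 0 0 0.08 -1;0 0 0 0 0 0.16 -1;0 0 0 0 0 0.24 -1;0 0 0 0 0 0.32 -1;0 0 0 0 0 0.4 -1;0 0 0 0 0 0.48 -1;0 0 0 0 0 0.533 -1;0 0 0 0 0 0.533 -1;0 0 0 0 0 0.533 -1"

```text
time_s: 16.25
eef_pos: [486.9, 208.7, 112.1]
ee_rot: [-0.0, 0.992, -0.128, 0.001]
force: [1.5, -0.8, 5.7]
grip_width: 0.156
grip_force: 40.7
```

Release, rise straight up, and back off.

jog_arm:
  series: "0 0 0 0 0 0 -0.3;0 0 0 0 0 0 0;0 0 0 0 0 0 0;0 0 0 0 0 0 0;0 0 -0.08 0 0 0 0;0 0 -0.2 0 0 0 0;0 0 -0.32 0 0 0 0;0 0 -0.44 0 0 0 0;0 0 -0.44 0 0 0 0;0 0 -0.44 0 0 0 0"

```text
time_s: 17.5
eef_pos: [486.1, 208.6, 286.5]
ee_rot: [0.0, 0.992, -0.128, -0.001]
force: [-0.7, -0.6, -0.2]
grip_width: 0.502
grip_force: 0.0
```

```bash
python3 ov.py 0 200 300 400 2 ov5.png
python3 - <<'E'
from h import *
p=capture("side")
for m in mark_of("vial_a",p): print(np.array(m["point"]),round(m["confidence"],2),onz(p,m["point"],120)[:2])
E
```

```text
[485.99 208.52 286.08]
yaw [ 0.97 -0.25]
vial_a [ 78.5 268.3] 0.75 [579.92 237.5 ]
dial_grip [ 91.1 172. ] 0.71 [587.08 310.48]
dial_grip [174.  320.9] 0.64 [485.45 206.96]
dial_pointer [199.  316.1] 0.72 [466.3  216.46]
w4 [578.99 239.38] dial [486.19 208.03]
[279.9 300. ] 0.96 [ 482.01 -272.55]
[275.9 265.4] 0.9 [ 417.1  -256.38]
[280.8 231.8] 0.87 [ 353.64 -260.34]
[374.3 301.2] 0.85 [ 468.96 -447.56]
[317.3 221.6] 0.72 [ 338.19 -334.09]
[289.8 334.5] 0.62 [ 543.82 -300.99]
[141.4 318.4] 0.52 [566.43 146.53]
[151.8 319.2] 0.15 [563.42 103.43]
```

View pics/ov5.png

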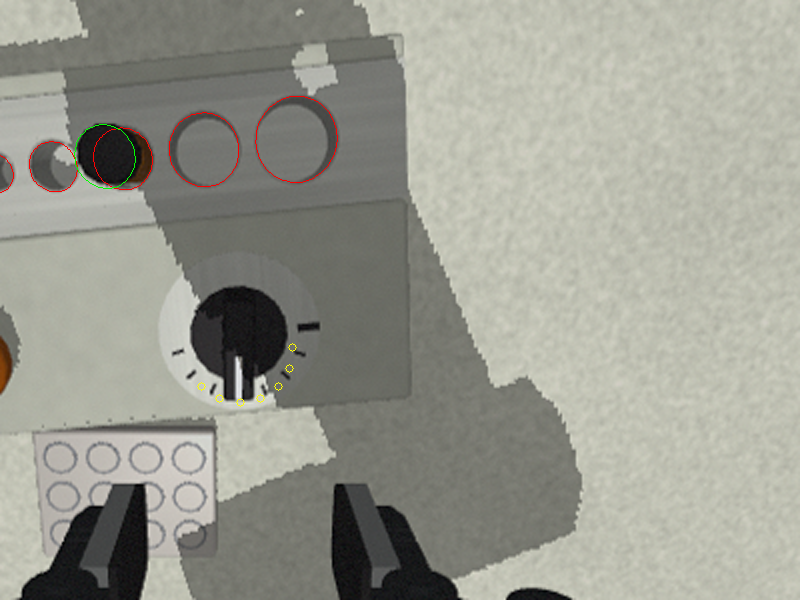

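The pointer at (238,395) is on the click-4 dot. The vial is seated in well 4 (cap at about (107,155) on the prediction), and the other vials stand where they were.

```bash
python3 -c "
from rig import *
print(finish_job())"
```

```text
the job is handed in; nothing more can be done
None
```

The 24 mm vial from the chute end (vial_b) is fully down in well 4, the dial rests at click 4, and the other vials stand where they were; I handed the job in at about 17.5 s, and it returned no verdict.

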